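# Load a stepped blank into the sloping corner nest

### The job

Load the drilling nest with the hardwood blank that has a step at one end only: set it down gently on the sloping plate, step upward and with its stepped end towards the short fence, so that it slides fully home into the corner, flush against both fences. Once it sits there and you have let go, swing the keeper arm over it, all the way to its stop. Do not disturb the other blanks or the tools lying about.

Things in the scene. Friction and masses are not known exactly. Their poses are not given: they have to be found in the camera images.
- blank: The hardwood blank to load, flat on the table: 84 mm long (x), 44 wide (y), 24 high (z up), 50 to 100 g. Its last 20 mm at -x are only 10 mm high (the step, open upward); from x = -22 to +42 it has full height. Origin: centre of the underside of the 84 x 44 outline. Two more blanks of the same wood and size lie nearby, one without a step, one stepped at both ends.
- blank_step (a point): Middle of the lower edge of the blank's stepped end, at (-42, 0, 0) mm in the blank's frame.
- nest: Fixed smooth white plastic plate (friction about 0.1) on a wooden foot, tilted 26 degrees; origin on its face at its lowest inner corner, between two fences, 52 mm above the table. x: up along the long fence; y: up along the short fence (both rise at 18 degrees); z: the plate's normal. The face covers x -10 to 155, y -10 to 130 mm. A part let go on it slides to -x and -y.
- nest_home (a point): Point on the plate at (42, 22, 0) mm in the nest's frame: here the blank's origin lies when it is fully home, its axes parallel to the nest's, stepped end (-x) against the short fence, one long side against the long fence.
- long_fence (a point): Middle of the long fence's inner face at the plate, (55, 0, 0) mm in the nest's frame: dark steel bar 130 mm long, 10 thick, 16 high, at x -10 to 120, y -10 to 0. The keeper's pivot stands beside it.
- short_fence (a point): Middle of the short fence's inner face at the plate, (0, 30, 0) mm in the nest's frame: dark steel bar 80 mm long, 10 thick, 16 high, at x -10 to 0, y -10 to 70.
- keeper (a joint): Angle (rad) of the keeper, a flat steel arm turning about the nest's z on a pivot beside the long fence. 0: closed at its stop, pointing along the nest's +y over the seated blank; grows to 1.65 as it opens towards the nest's -x. It starts open, 1.0 to 1.5, and stays where left (about 1.5 N at the peg moves it). Its underside is 27 mm above the plate, 3 mm over a seated blank.
- keeper_pivot (a point): Point on the keeper's pivot axis at the arm's underside, (42, -24, 27) mm in the nest's frame; it does not move.
- keeper_peg (a point): Middle of the upright round handle peg near the keeper's free end: 14 mm thick, 40 tall, parallel to the nest's z, 52 mm from the pivot axis; at angle q it is at (42 - 52 sin q, -24 + 52 cos q, 55) mm in the nest's frame. The peg's top is at 75 mm, the arm's upper face at 35 mm above the plate; the arm is 16 mm wide and ends 8 mm beyond the peg's axis.
- plain_blank: Bystander: block 84 x 44 x 24 mm of the same wood without any step; origin under its centre.
- double_blank: Bystander: block 84 x 44 x 24 mm of the same wood with a 20 mm long, 10 mm high step at both ends; origin under its centre.
- comb: Bystander: flat brass comb, 75 x 110 mm, 4 mm thick; origin under its middle.
- knife: Bystander: knife 215 mm long along its x, wooden handle at -x, 16 mm high; origin under its middle.
- whetstone: Bystander: grey stone 160 x 55 x 28 mm; origin under its centre.
- glue_jar: Bystander: jar 50 mm in diameter, 62 mm high; origin under its centre.
- shears: Bystander: small hand shears 160 mm long along x, 62 mm wide, 12 mm high; origin under the middle.
- offcut: Bystander: thin wood offcut 50 x 30 x 12 mm; origin under its centre.

How it is judged:
By the outcome, as a careful person would: the job done as asked, in the order asked, and still so for the second after the job is handed in, with the robot touching nothing.
It also fails if it takes over 48 s, if anything falls off the work surface, if the arm or the gripper's body presses on something with over 40 N, if the wrist force passes 120 N, or if a joint passes its speed limit or range.

### The arm

A 6-joint arm with a two-finger parallel gripper is mounted at the origin on the work surface. World frame = base frame: x ahead of the robot, y to its left, z up, the work surface at z = 0. Lengths are in mm, angles in rad, forces in N, time in s.
With the tool pointing down it reaches from about 350 to 975 mm from the base axis. Payload 17.4 kg.
Tool frame: the origin (TCP) lies midway between the tips of the shut fingers; the grasp point (between the pads) lies 19 mm behind it (env.hold_point_z is the z of the grasp point in the tool frame, in mm); z points along the fingers, y is the direction in which the jaws open and shut (so a half turn about z gives the same grasp; the last joint's range is limited). The gripper opens to 85 mm and grips with 20 to 120 N. Pads are 22 mm wide; open, the fingers measure 114 mm over their backs; the gripper's body (76 mm by 85 mm) begins 54 mm behind the grasp point. The pads swing forward as they close: fully open they stand 13 mm farther back than shut.
Start: joints at [-0.038, 0.116, 1.442, -0, 1.584, -0.038], TCP at [675.006, -0.009, 231.303] pointing down, gripper open.
Joint ranges: [-2.83, 2.83], [-0.83, 2.19], [0.07, 2.5], [-1.14, 4.28], [0.01, 3], [-2.97, 2.97]. Speed limits (rad/s): [1.89, 1.89, 2.22, 3.14, 3.14, 3.14].

### API

Orientations are given as a rotation vector (axis times angle).
In Python, from cell import env gives the robot as it stands.
- The arm moves only by the shell command python3 -m pendant 'ROWS' [OPENING] [FORCE]. ROWS is JSON, one flat list of numbers, 6 for each row, row after row: the shift along the tool's x, y, z normalised to -1 to 1, where 1 is 0.5 m, then the turn, a rotation vector about the tool's x, y, z normalised to -1 to 1, where 1 is pi/2 rad. A call has 1 to 12 rows; each row shifts and turns the pose as measured when the row begins, along the tool's axes as they then stand; what a row does not reach is not made up. A row lasts 1/8 s, in which the tool goes at most 62.5 mm and 10.7 degrees, less where a joint would pass 70% of its speed; a pose out of reach is approached as far as the arm can. A call with a number of a shift or a turn outside -1 to 1 is refused whole. A call with a gripper value outside its range is refused whole. OPENING is the opening, from 0 (shut) to 1 (fully open), set as the call begins (- or left out, the last holds). The fingers move at their own pace and stop on an object; FORCE is the grip in N (left out, the last holds). Time passes only in rows, so rows that do not move let the fingers close. It gives the time, the measured TCP pose, the force and the opening at its end, in the units of the state.
- env.get_state(): the state, without advancing time (a new reading comes with each control period).
- env.capture(name): name is "scene" or "side" or "wrist"; returns a dict with "color" (384x512x3 uint8, blue, green, red), "range_z" (384x512 float32, mm along the optical axis (not along the pixel's ray), 0 where there is no reading), "mtx" (3x3 intrinsics, pixels), "world_to_cam" (4x4, takes a point from world to camera coordinates). Camera axes: x right, y down, z forward; pixel columns grow to the right and rows downward; lengths in mm; the calibration is good to about 2 mm. A picture is of the moment at which its call begins.
- env.finish_job(): hands the job in, once; it reports no verdict.
The state is a dict: "t": time; "joints": joint angles; "joint_vel": joint speeds; "tau": joint torques, N m; "tcp_pos": TCP position; "ee_rot": TCP orientation; "force": force on the tool from outside, world axes, zero at the start; "wrist_torque": the same for the moment, N m; "gripper_width": finger opening in mm.
Only numpy, scipy, OpenCV 4.12 (cv2) and the standard library are available. Lean on these libraries where they do the work, as an engineer would, in place of code of your own. Each camera call takes 0.05 s, during which the arm holds its last target.

## Working session

There is one attempt and no reset: what is moved stays moved. The work goes in short steps, Python scripts to look and compute and a shell command to move; the robot and the scene stay as the last step left them, time stands still between calls to the robot, and variables do not carry over. Pictures are saved under pics/ and viewed, and the job is handed in when it is done.

```bash
ls; mkdir -p pics; python3 - <<'E'
from cell import env
import cv2,numpy as np,pickle
print(env.get_state(), env.hold_point_z)
d={}
for n in ["scene","side","wrist"]:
    c=env.capture(n); d[n]=c
    cv2.imwrite(f"pics/{n}0.png",c["color"])
    print(n,c["mtx"].tolist(),np.round(c["world_to_cam"],3).tolist())
pickle.dump(d,open("cap0.pkl","wb"))
E
```

```text
pics
{'t': 0.0, 'joints': array([-3.78440385e-02,  1.16456947e-01,  1.44227361e+00, -3.93099200e-05,
        1.58399844e+00, -3.78089097e-02]), 'joint_vel': array([-1.17786401e-04,  4.79582598e-04, -6.14662830e-05, -1.50147263e-03,
        6.70411551e-05,  1.38576512e-03]), 'tau': array([-3.01628024e-03, -7.32023120e+01, -6.32483125e+01, -3.67824050e-04,
        6.55109907e-03, -4.52531231e-05]), 'tcp_pos': array([ 6.74803655e+02, -4.26179069e-02,  2.30576570e+02]), 'ee_rot': array([-2.22091049e+00, -2.22083137e+00,  1.25849029e-03]), 'force': array([-0.95380962, -0.48738574,  0.09905382]), 'wrist_torque': array([-0.01525666, -0.00068068, -0.01416168]), 'gripper_width': 85.3144036857522} -18.700000000000003
scene [[395.17071471359395, 0.0, 249.84566914976992], [0.0, 395.17071471359395, 186.92132967375443], [0.0, 0.0, 1.0]] [[0.591, 0.807, 0.019, -302.709], [0.591, -0.417, -0.69, -259.624], [-0.549, 0.419, -0.723, 1547.031], [0.0, 0.0, 0.0, 1.0]]
side [[470.43006513927804, 0.0, 246.841162978358], [0.0, 470.43006513927804, 193.56584270123236], [0.0, 0.0, 1.0]] [[-0.999, -0.042, 0.002, 569.021], [-0.025, 0.554, -0.832, 133.398], [0.034, -0.832, -0.554, 1009.878], [0.0, 0.0, 0.0, 1.0]]
wrist [[346.0890407256487, 0.0, 256.4914114562407], [0.0, 346.0890407256487, 187.74655023342535], [0.0, 0.0, 1.0]] [[1.0, -0.001, -0.0, -673.806], [-0.001, -0.953, 0.303, -38.879], [-0.001, -0.303, -0.953, 379.027], [0.0, 0.0, 0.0, 1.0]]
```

View pics/scene0.png

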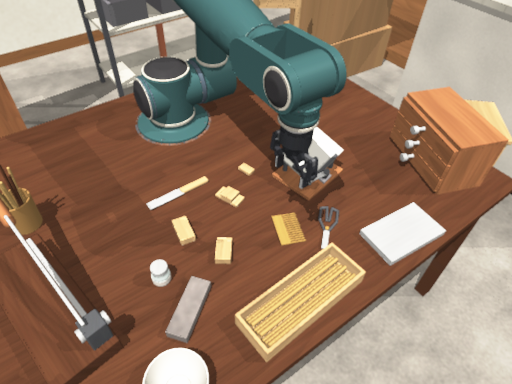

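View pics/side0.png

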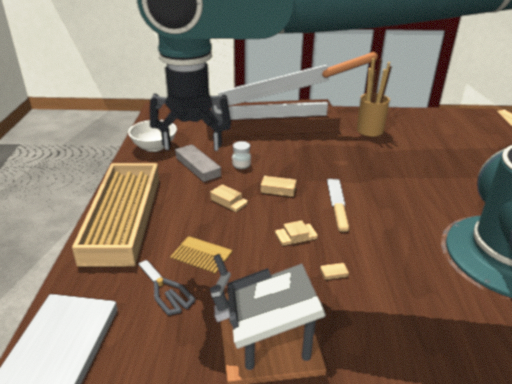

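View pics/wrist0.png

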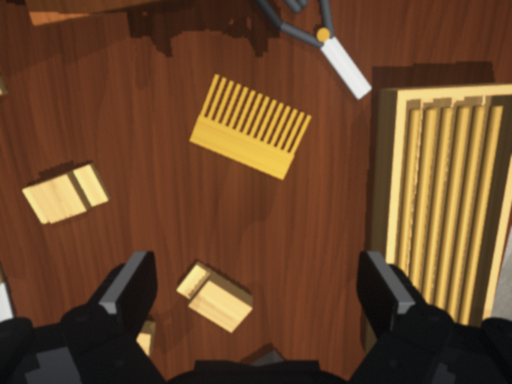

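```bash
python3 - <<'E'
import cv2,numpy as np,pickle
d=pickle.load(open("cap0.pkl","rb"))
a=cv2.resize(d["scene"]["color"][150:280,150:350],None,fx=4,fy=4,interpolation=cv2.INTER_CUBIC);cv2.imwrite("pics/a.png",a)
a=cv2.resize(d["side"]["color"][240:384,180:380],None,fx=4,fy=4,interpolation=cv2.INTER_CUBIC);cv2.imwrite("pics/b.png",a)
a=cv2.resize(d["side"]["color"][160:290,180:380],None,fx=4,fy=4,interpolation=cv2.INTER_CUBIC);cv2.imwrite("pics/c.png",a)
a=cv2.resize(d["scene"]["color"][110:210,240:360],None,fx=6,fy=6,interpolation=cv2.INTER_CUBIC);cv2.imwrite("pics/dd.png",a)
def pts(n):
    c=d[n];z=c["range_z"];v,u=np.mgrid[:384,:512]
    K=c["mtx"];P=np.stack([(u-K[0,2])/K[0,0]*z,(v-K[1,2])/K[1,1]*z,z],-1)
    T=np.linalg.inv(c["world_to_cam"]);return P@T[:3,:3].T+T[:3,3]
for n,q in [("side",[(280,315),(320,295),(250,310),(245,290),(225,270),(297,270),(240,335),(296,233),(227,195),(278,186)]),("scene",[(330,150),(300,155),(223,250),(184,230),(230,196),(318,180)]),("wrist",[(215,297),(225,310),(65,195)])]:
    P=pts(n)
    for u,v in q: print(n,(u,v),P[v,u].round(0))
E
```

```text
side (280, 315) [507. 291. 115.]
side (320, 295) [422. 134.   1.]
side (250, 310) [554. 257.  87.]
side (245, 290) [565. 187.  61.]
side (225, 270) [602. 168.  90.]
side (297, 270) [473. 165.  92.]
side (240, 335) [567. 319.  99.]
side (296, 233) [462. -27.  24.]
side (227, 195) [ 626. -170.   24.]
side (278, 186) [ 500. -217.   24.]
scene (330, 150) [550. 298.  92.]
scene (300, 155) [710. -10. 344.]
scene (223, 250) [ 637. -184.   26.]
scene (184, 230) [ 513. -238.   26.]
scene (230, 196) [479. -53.  25.]
scene (318, 180) [578. 233.  12.]
wrist (215, 297) [ 625. -169.   23.]
wrist (225, 310) [ 636. -187.   23.]
wrist (65, 195) [469. -42.  23.]
```

View pics/a.png

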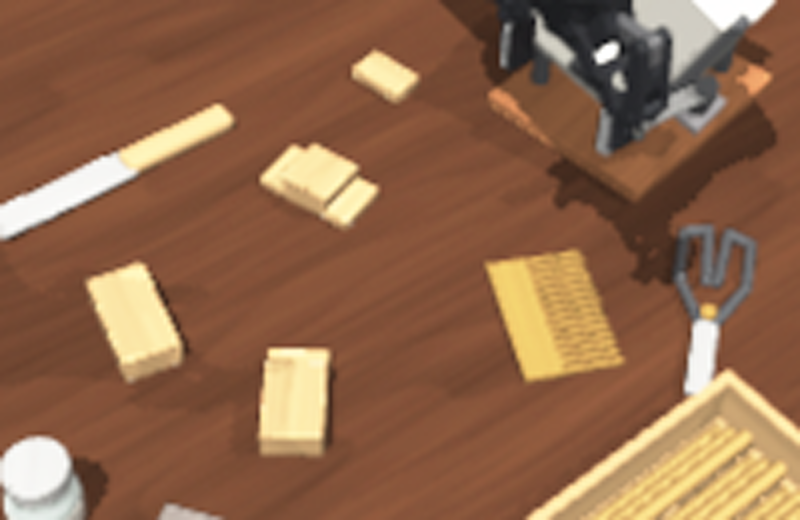

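View pics/b.png

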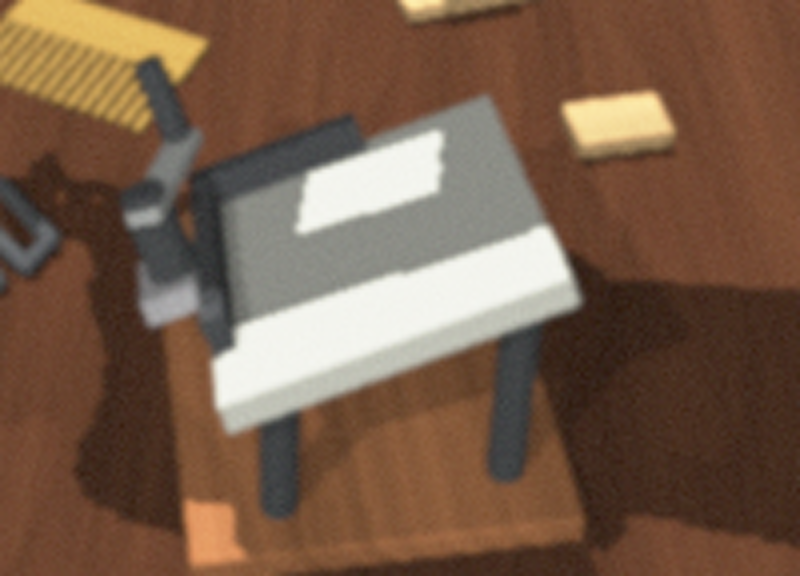

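View pics/c.png

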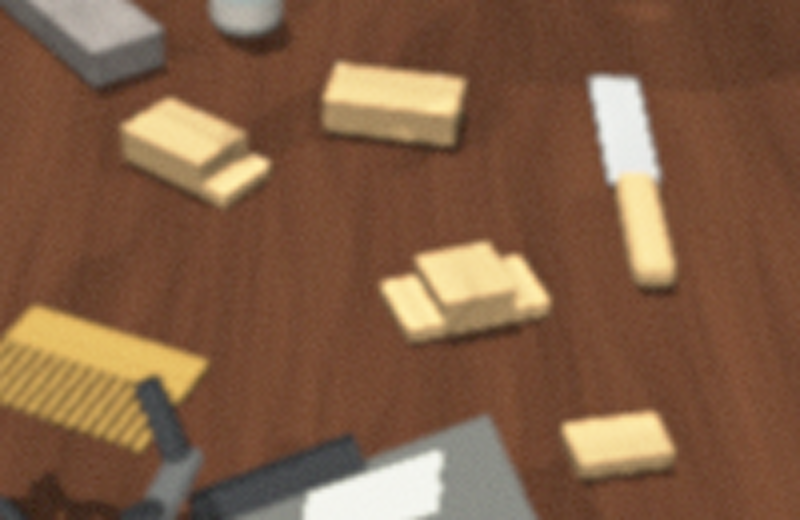

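View pics/dd.png

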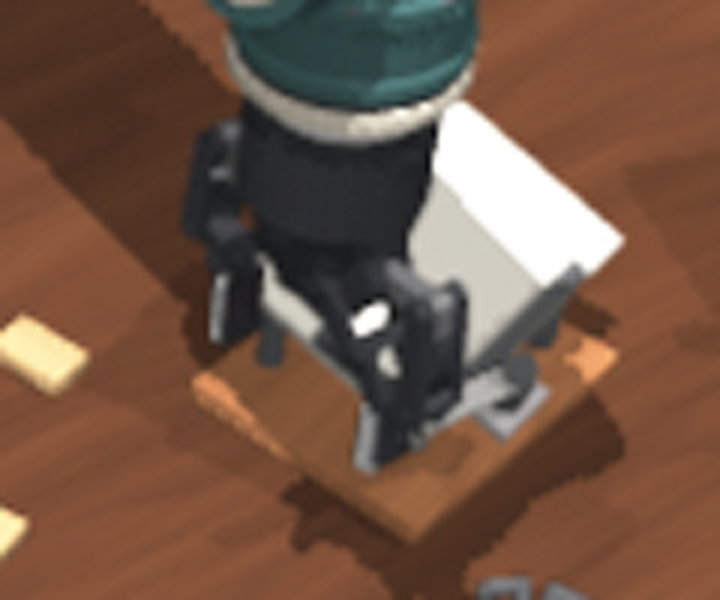

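```bash
cat > h.py <<'E'
import cv2,numpy as np,pickle
def pts(c):
    z=c["range_z"];v,u=np.mgrid[:384,:512]
    K=c["mtx"];P=np.stack([(u-K[0,2])/K[0,0]*z,(v-K[1,2])/K[1,1]*z,z],-1)
    T=np.linalg.inv(c["world_to_cam"]);W=P@T[:3,:3].T+T[:3,3];W[z==0]=np.nan;return W
def nestR(yaw):
    # x horizontal dir yaw, both rise 18deg
    s=np.sin(np.radians(18))
    t=np.arcsin(np.sqrt(2)*s)
    # tilt about horizontal axis perpendicular to the (x+y) direction
    from scipy.spatial.transform import Rotation as R
    a=np.array([1,-1,0])/np.sqrt(2)  # rotating about this lifts x+y
    return (R.from_euler('z',yaw)*R.from_rotvec(a*t)).as_matrix()
def proj(c,P):
    P=np.atleast_2d(P);q=P@c["world_to_cam"][:3,:3].T+c["world_to_cam"][:3,3];q=q@c["mtx"].T;return q[:,:2]/q[:,2:]
E
python3 - <<'E'
from h import *
d=pickle.load(open("cap0.pkl","rb"))
c=d["side"];W=pts(c)
print(nestR(0).round(3))
v,u=np.mgrid[:384,:512]
m=(u>235)&(u<318)&(v>268)&(v<345)&(W[...,2]>45)
X=W[m];
for k in range(8):
    g=X if k==0 else X[abs((X-X0)@n)<3]
    X0=np.median(g,0) if k==0 else g.mean(0)
    n=np.linalg.svd((g-X0)[:50000],full_matrices=False)[2][2]; n*=np.sign(n[2])
print(len(X),len(g),n,"tilt",np.degrees(np.arccos(n[2])),"dir",np.degrees(np.arctan2(n[1],n[0])), np.std((g-X0)@n))
# normal horizontal dir = -(x+y) dir => yaw=dir+180-45
print("yaw",np.degrees(np.arctan2(n[1],n[0]))+135)
h=(W-X0)@n
im=np.zeros((384,512,3),np.uint8)
im[abs(h)<4]=(255,255,255); im[(h>9)&(h<22)]=(0,0,255); im[(h>22)&(h<40)]=(0,255,0);im[(h>40)&(h<80)]=(255,0,0)
cv2.imwrite("pics/e.png",cv2.resize(im[240:384,180:380],None,fx=4,fy=4,interpolation=0))
np.savez("pl.npz",n=n,X0=X0)
E
```

```text
[[ 0.95  -0.05  -0.309]
 [-0.05   0.95  -0.309]
 [ 0.309  0.309  0.899]]
5098 4082 [ 0.35865969 -0.24910303  0.89961709] tilt 25.892219307822966 dir -34.781474084274166 0.7816684683824737
yaw 100.21852591572583
```

View pics/e.png

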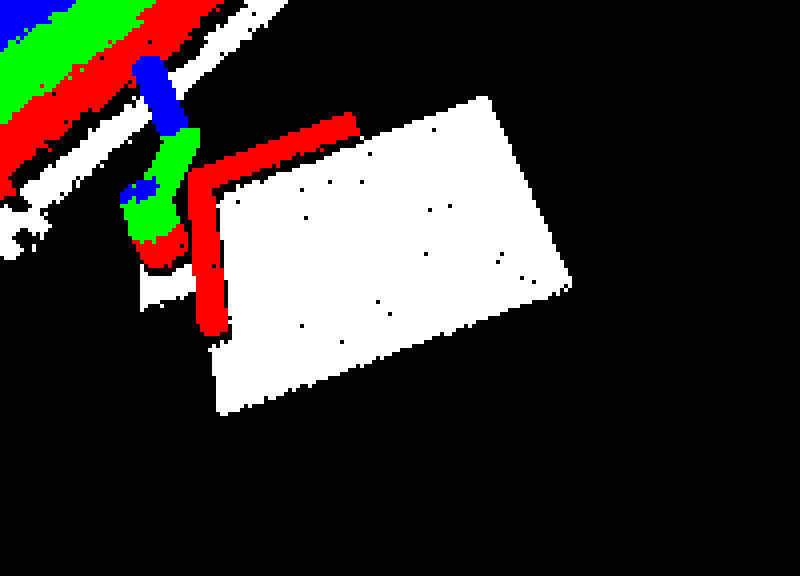

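```bash
python3 - <<'E'
from h import *
d=pickle.load(open("cap0.pkl","rb"))
c=d["side"];W=pts(c);z=np.load("pl.npz");n,X0=z["n"],z["X0"]
h=(W-X0)@n
K=c["mtx"];T=np.linalg.inv(c["world_to_cam"]);o=T[:3,3]
def cast(u,v,off):  # onto plane h=off
    r=np.stack([(u-K[0,2])/K[0,0],(v-K[1,2])/K[1,1],np.ones_like(u)],-1)@T[:3,:3].T
    s=(off-(o-X0)@n)/(r@n);return o+r*s[:,None]
m=(abs(h)<4).astype(np.uint8)
cc,lab=cv2.connectedComponents(m); L=lab[315,280]
mask=lab==L
v,u=np.nonzero(mask)
fm=((h>9)&(h<22)).astype(np.uint8);cc,lab=cv2.connectedComponents(fm);f=lab==lab[273,250]
print(mask.sum(),f.sum())
R=nestR(np.radians(100.2))
ex,ey=R[:,0],R[:,1]
def line(u,v,off):
    P=cast(u.astype(float),v.astype(float),off)-X0
    return np.stack([P@ex,P@ey],-1)
def report(name,P,axis):
    # line coordinate[axis] as fn of the other
    a=P[:,axis];b=P[:,1-axis]
    for _ in range(5):
        p=np.polyfit(b,a,1);r=a-np.polyval(p,b);k=abs(r)<max(1.5,2*r.std());a,b=a[k],b[k]
    print(name,"slope deg",np.degrees(np.arctan(p[0])).round(2),"at mid",np.polyval(p,b.mean()).round(2),"other",b.min().round(1),b.max().round(1),"res",r.std().round(2)); return p
# bottom edge (x=155): per column max v +0.5
rows=[];
cols=range(242,316)
report("x155",line(np.array(cols),np.array([v[u==k].max()+.5 for k in cols]),0),0)
rr=range(270,306)
report("y130",line(np.array([u[v==k].max()+.5 for k in rr]),np.array(rr),0),1)
rr=range(292,318)
report("long y0",line(np.array([u[v==k].min()-.5 for k in rr]),np.array(rr),0),1)
cols=range(240,265)
report("short x0",line(np.array(cols),np.array([v[u==k].min()-.5 for k in cols]),0),0)
v2,u2=np.nonzero(f)
cols=range(238,266)
report("short top outer x-10",line(np.array(cols),np.array([v2[u2==k].min()-.5 for k in cols]),16),0)
rr=range(296,318)
report("long top inner y0",line(np.array([u2[v2==k].max()+.5 for k in rr]),np.array(rr),16),1)
report("long top outer y-10",line(np.array([u2[v2==k].min()-.5 for k in rr]),np.array(rr),16),1)
cols=range(242,266)
report("short top inner x0",line(np.array(cols),np.array([v2[u2==k].max()+.5 for k in cols]),16),0)
E
```

```text
4286 191162
x155 slope deg -0.19 at mid 75.26 other -60.5 54.0 res 0.81
y130 slope deg -0.23 at mid 67.07 other -66.1 57.6 res 0.42
long y0 slope deg -0.44 at mid -63.96 other -81.2 4.0 res 0.47
short x0 slope deg 2.76 at mid -94.21 other -51.7 -5.1 res 1.32
short top outer x-10 slope deg -70.68 at mid 5268.3 other -734.6 -370.5 res 0.0
long top inner y0 slope deg -33.19 at mid 263.75 other 209.1 242.1 res 0.0
long top outer y-10 slope deg 24.73 at mid -671.37 other -510.8 -353.8 res 0.0
short top inner x0 slope deg 27.77 at mid 195.75 other -62.9 -34.4 res 0.0
```

```bash
python3 - <<'E'
from h import *
d=pickle.load(open("cap0.pkl","rb"))
z=np.load("pl.npz");n,X0=z["n"],z["X0"]
R=nestR(np.radians(100.2))
ox,oy=-79.7,-63.2
O=X0+R[:,0]*ox+R[:,1]*oy
# slide along the plane already; report z
print("O",O, "n",n,R[:,2])
for name in ["side","scene","wrist"]:
    c=d[name];im=cv2.resize(c["color"],None,fx=4,fy=4,interpolation=cv2.INTER_CUBIC)
    def poly(L,col):
        q=proj(c,O+np.array(L,float)@R.T);q=np.round((q+.5)*4-.5).astype(int);cv2.polylines(im,[q],True,col,1)
    poly([[-10,-10,0],[155,-10,0],[155,130,0],[-10,130,0]],(0,0,255))
    poly([[-10,-10,16],[120,-10,16],[120,0,16],[-10,0,16]],(0,255,0))
    poly([[-10,-10,16],[0,-10,16],[0,70,16],[-10,70,16]],(0,255,0))
    poly([[0,0,0],[84,0,0],[84,44,0],[0,44,0]],(255,0,0))
    for q in (0,1.0,1.2,1.4):
        a=np.array([42-52*np.sin(q),-24+52*np.cos(q),0]);poly([a+[0,0,35],a+[0,0,75]],(255,0,255))
    if name=="side":cv2.imwrite("pics/f_side.png",im[960:1536,700:1500])
    if name=="scene":cv2.imwrite("pics/f_scene.png",im[440:900,940:1500])
# fence/keeper points in nest frame
W=pts(d["side"]);N=(W-O)@R
for lo,hi,b,nm in [(11,21,(-20,130,-20,5),"fence long"),(11,21,(-20,5,5,80),"fence short"),(30,40,(-30,60,-50,30),"keeper arm"),(42,80,(-30,60,-50,40),"peg")]:
    m=(N[...,2]>lo)&(N[...,2]<hi)&(N[...,0]>b[0])&(N[...,0]<b[1])&(N[...,1]>b[2])&(N[...,1]<b[3])
    q=N[m];print(nm,len(q),np.percentile(q,[2,50,98],axis=0).round(1).tolist())
E
```

```text
O [583.70879148 188.38432787  55.299577  ] n [ 0.35865969 -0.24910303  0.89961709] [ 0.35885536 -0.24941097  0.89945372]
fence long 299 [[-12.5, -17.6, 11.6], [53.1, -4.4, 16.0], [113.9, 2.0, 18.6]]
fence short 180 [[-16.4, 6.2, 11.2], [-7.7, 38.4, 15.2], [-4.5, 69.2, 16.9]]
keeper arm 181 [[-14.2, -31.4, 30.4], [12.6, -13.1, 34.6], [45.1, 1.6, 39.7]]
peg 149 [[-16.7, -13.6, 42.5], [-8.5, -6.1, 60.3], [-4.9, 0.2, 74.9]]
```

View pics/f_side.png

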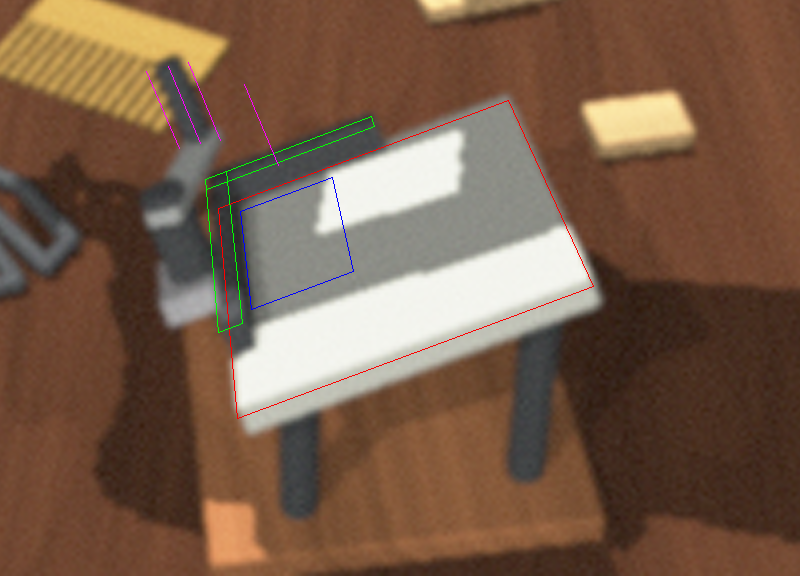

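View pics/f_scene.png

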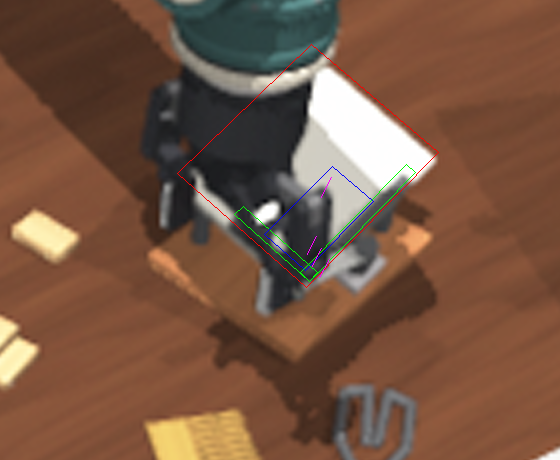

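```bash
python3 - <<'E'
from h import *
d=pickle.load(open("cap0.pkl","rb"))
z=np.load("pl.npz");n,X0=z["n"],z["X0"]
R=nestR(np.radians(100.2))
W=pts(d["side"]);N=(W-X0)@R
h=N[...,2]
v,u=np.mgrid[:384,:512];roi=(u>215)&(u<330)&(v>255)&(v<350)
# profile of h vs x near x edge and vs y near y edge
for a,b in [(0,1),(1,0)]:
    for lo in np.arange(60,80,1.0):
        m=roi&(N[...,a]>=lo)&(N[...,a]<lo+1)&(abs(N[...,b])<45)&(abs(h)<12)
        if m.sum()>3: print(a,lo,m.sum(),np.round(h[m].mean(),2),np.round(h[m].std(),2))
top=roi&(h>12)&(h<20)
for nm,m,a in [("long",top&(N[...,0]>-60)&(N[...,0]<25),1),("long ends",top&(N[...,1]<-64),0),("short",top&(N[...,1]>-45)&(N[...,1]<0),0),("short ends",top&(N[...,0]<-82),1)]:
    q=N[m][:,a];print(nm,len(q),np.percentile(q,[0,5,25,50,75,95,100]).round(1), h[m].mean().round(1))
E
```

```text
0 60.0 25 0.26 0.65
0 61.0 19 0.09 0.47
0 62.0 19 0.31 0.79
0 63.0 28 0.38 0.75
0 64.0 27 0.11 0.6
0 65.0 22 -0.35 2.41
0 66.0 27 -1.58 3.11
0 67.0 79 -5.21 4.11
0 68.0 171 -5.49 3.75
0 69.0 142 -5.03 3.76
0 70.0 51 -3.92 3.44
0 71.0 14 -4.92 4.0
1 60.0 17 0.21 0.45
1 61.0 17 0.27 0.7
1 62.0 18 0.16 0.49
1 63.0 17 -0.04 0.48
1 64.0 16 0.04 0.5
1 65.0 19 -0.04 0.69
1 66.0 16 0.16 0.67
long 217 [-94.3 -89.6 -72.7 -68.8 -65.3 -62.9 -62.6] 16.0
long ends 258 [-98.4 -80.4 -45.1 -32.4   6.4  32.9  36.6] 16.1
short 106 [-98.2 -95.5 -91.6 -87.6 -86.1 -85.  -84.1] 15.1
short ends 183 [-71.5 -65.4 -50.  -31.6 -12.1   3.5   7.4] 15.1
```

```bash
python3 - <<'E'
from h import *
d=pickle.load(open("cap0.pkl","rb"))
for name in ["side","scene","wrist"]:
    W=pts(d[name])
    near=(np.hypot(W[...,0]-628,W[...,1]+177)<75)
    top=near&(W[...,2]>17)&(W[...,2]<31)
    st=near&(W[...,2]>6)&(W[...,2]<13.5)
    for nm,m in (("top",top),("step",st)):
        m=m.astype(np.uint8)
        k,lab,stt,_=cv2.connectedComponentsWithStats(m)
        if k<2: continue
        L=1+np.argmax(stt[1:,4]);q=W[lab==L]
        r=cv2.minAreaRect(q[:,:2].astype(np.float32))
        print(name,nm,len(q),"c",np.round(r[0],1),"size",np.round(r[1],1),"ang",round(r[2],1),"z",np.median(q[:,2]).round(1), "mean",q[:,:2].mean(0).round(1))
# obstacles near blank: max height map
W=pts(d["wrist"]);
for nm,c in [("tray",None)]:
    m=(W[...,2]>15)&(W[...,0]>670)&(W[...,1]<-60)&(W[...,1]>-260)
    q=W[m];print("obst min x",len(q),np.percentile(q,[0,1,5],axis=0).round(0))
E
```

```text
side top 326 c [ 632.  -180.7] size [46.8 68.5] ang 52.9 z 24.5 mean [ 630.8 -176.4]
side step 164 c [ 623.9 -174.5] size [46.8 87.1] ang 54.1 z 10.6 mean [ 611.7 -156.9]
scene top 321 c [ 632.7 -183.9] size [44. 65.] ang 54.5 z 25.2 mean [ 635.1 -184.3]
scene step 36 c [ 592.4 -150.5] size [42.9 18. ] ang 43.9 z 11.0 mean [ 595.  -152.9]
wrist top 1831 c [ 630.3 -182.1] size [45.3 64.6] ang 52.9 z 23.1 mean [ 630.4 -179.7]
wrist step 743 c [ 622.5 -175.5] size [44.7 84.7] ang 54.1 z 9.2 mean [ 607.2 -158.1]
obst min x 9187 [[ 806. -253.   15.]
 [ 807. -216.   17.]
 [ 809. -181.   22.]]
```

```bash
cat > g.py <<'E'
# usage: given target tool pose print shift in tool axes (normalised) and rotvec (normalised)
from h import *
from scipy.spatial.transform import Rotation as Rn
def delta(env,pos,Rt):
    s=env.get_state();R0=Rn.from_rotvec(s["ee_rot"]).as_matrix()
    sh=R0.T@(np.array(pos)-s["tcp_pos"]);rv=Rn.from_matrix(R0.T@Rt).as_rotvec()
    print("t",round(s["t"],2),"tcp",s["tcp_pos"].round(1),"q",s["joints"].round(2),"F",s["force"].round(1),"w",round(s["gripper_width"],1))
    print("shift mm",sh.round(1),"norm",(sh/500).round(4),"turn deg",np.degrees(rv).round(1),"norm",(rv/(np.pi/2)).round(4))
def down(a):  # tool down with tool x at world angle a deg
    a=np.radians(a);x=np.array([np.cos(a),np.sin(a),0]);z=np.array([0,0,-1.]);return np.stack([x,np.cross(z,x),z],1)
E
python3 -m pendant '[-0.072,-0.019,0.03,0,0,0, -0.072,-0.019,0.03,0,0,0, -0.072,-0.019,0.03,0,0,0, -0.072,-0.019,0.03,0,0,0, -0.072,-0.019,0.03,0,0,0, 0,0,0,0,0,0.115, 0,0,0,0,0,0.115, 0,0,0,0,0,0.115, 0,0,0,0,0,0.115, 0,0,0,0,0,0.115, 0,0,0,0,0,0.115, 0,0,0,0,0,0.115]' 0.8 40
python3 - <<'E'
from cell import env
from g import *
delta(env,[628,-179.6,90],down(-36.5))
E
```

```text
t: 1.65
tcp_pos: [624.1, -185.5, 149.4]
ee_rot: [-3.111, -0.418, 0.009]
force: [-0.3, 0.1, 0.2]
gripper_width: 67.8
t 1.65 tcp [ 624.1 -185.5  149.4] q [-0.33  0.1   1.59 -0.    1.46  0.98] F [-0.3  0.1  0.2] w 67.8
shift mm [ 5.7 -4.4 59.4] norm [ 0.0113 -0.0088  0.1187] turn deg [-0.1  0.4 51.8] norm [-0.0006  0.0043  0.5758]
```

```bash

python3 -m pendant '[0,0,0.02,0,0,0.115, 0,0,0.02,0,0,0.115, 0,0,0.02,0,0,0.115, 0,0,0.02,0,0,0.115, 0,0,0.02,0,0,0.115, 0,0,0,0,0,0]'
python3 - <<'E'
from cell import env
from g import *
delta(env,[628,-179.6,20],down(-36.5))
d={n:env.capture(n) for n in ("wrist","scene","side")}
pickle.dump(d,open("cap1.pkl","wb"))
cv2.imwrite("pics/w1.png",d["wrist"]["color"]);cv2.imwrite("pics/s1.png",d["scene"]["color"])
for name in d:
    W=pts(d[name])
    top=(np.hypot(W[...,0]-628,W[...,1]+177)<75)&(W[...,2]>17)&(W[...,2]<31)
    k,lab,stt,_=cv2.connectedComponentsWithStats(top.astype(np.uint8))
    if k<2: continue
    q=W[lab==1+np.argmax(stt[1:,4])];r=cv2.minAreaRect(q[:,:2].astype(np.float32))
    print(name,len(q),r,np.median(q[:,2]))
E
```

```text
t: 2.4
tcp_pos: [623.0, -185.1, 96.4]
ee_rot: [2.969, -1.027, -0.014]
force: [-0.4, 0.5, 0.2]
gripper_width: 68.4
t 2.4 tcp [ 623.  -185.1   96.4] q [-0.33  0.13  1.64 -0.    1.37  1.91] F [-0.4  0.5  0.2] w 68.4
shift mm [ 1.2 -7.7 76.3] norm [ 0.0024 -0.0153  0.1527] turn deg [ 0.2  0.5 -1.7] norm [ 0.0019  0.0055 -0.0184]
wrist 6280 ((630.4439086914062, -182.93380737304688), (44.23046112060547, 64.47152709960938), 52.94502258300781) 23.446697604530854
scene 318 ((632.9602661132812, -183.65921020507812), (43.90385437011719, 65.80782318115234), 53.949485778808594) 25.19441910128529
side 326 ((632.007568359375, -179.02207946777344), (49.48264694213867, 66.5991439819336), 53.50184631347656) 24.73595294650704
```

View pics/w1.png

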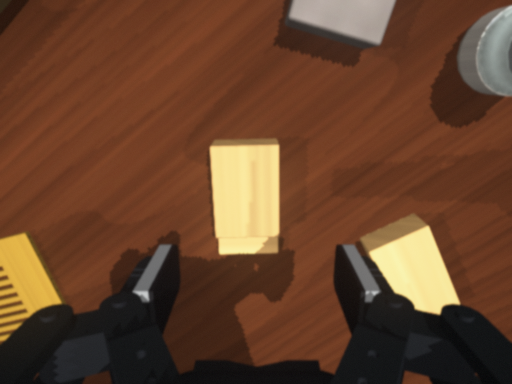

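View pics/s1.png

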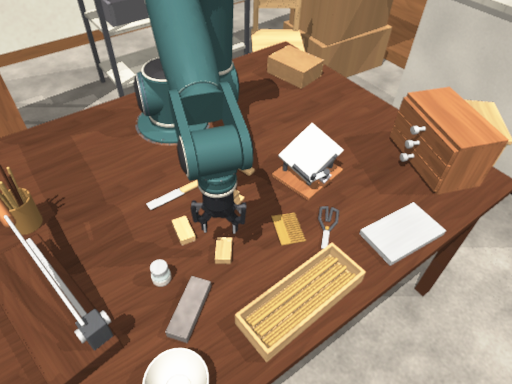

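```bash
python3 - <<'E'
from g import *
d=pickle.load(open("cap1.pkl","rb"));W=pts(d["wrist"])
R=down(-36.8);N=(W-np.array([628,-179.9,0]))@R
m=(W[...,2]>12)&(W[...,2]<60)&(abs(N[...,1])>26)&(abs(N[...,0])<40)
q=N[m];print(len(q),np.percentile(q[q[:,1]<0],[99,100],axis=0).round() if (q[:,1]<0).any() else "", np.percentile(q[q[:,1]>0],[0,1],axis=0).round() if (q[:,1]>0).any() else "")
# nest from scene
c=d["scene"];W=pts(c)
z=np.load("pl.npz")
Rn_=nestR(np.radians(100.2));O=z["X0"]+Rn_[:,0]*-85+Rn_[:,1]*-63;print("O side",O)
N=(W-O)@Rn_;m=(N[...,0]>10)&(N[...,0]<140)&(N[...,1]>10)&(N[...,1]<120)&(abs(N[...,2])<15)
X=W[m];x0=X.mean(0)
for k in range(5):
    g=X if k==0 else X[abs((X-x0)@n)<3]
    x0=g.mean(0);n=np.linalg.svd(g-x0,full_matrices=False)[2][2];n*=np.sign(n[2])
print(len(g),n,"tilt",np.degrees(np.arccos(n[2])),"yaw",np.degrees(np.arctan2(n[1],n[0]))+135,"offset plane",((x0-O)@Rn_))
for name in ("scene","side"):
  c=d[name];im=cv2.resize(c["color"],None,fx=6,fy=6,interpolation=cv2.INTER_CUBIC)
  def poly(L,col):
    q=proj(c,O+np.array(L,float)@Rn_.T);q=np.round((q+.5)*6-.5).astype(int);cv2.polylines(im,[q],True,col,1)
  poly([[-10,-10,0],[155,-10,0],[155,130,0],[-10,130,0]],(0,0,255))
  poly([[-10,-10,16],[120,-10,16],[120,0,16],[-10,0,16]],(0,255,0))
  poly([[-10,-10,16],[0,-10,16],[0,70,16],[-10,70,16]],(0,255,0))
  for q in (1.0,1.2,1.4):
    a=np.array([42-52*np.sin(q),-24+52*np.cos(q),0]);poly([a+[0,0,35],a+[0,0,75]],(255,0,255))
  cv2.imwrite(f"pics/g_{name}.png",im[114*6:204*6,260*6:360*6] if name=="scene" else im[250*6:350*6,205*6:335*6])
E
```

```text
1244  [[-40.  87. -25.]
 [-40.  89. -25.]]
O side [584.15275731 183.33961179  53.72359033]
970 [ 0.35943255 -0.25089294  0.89881086] tilt 25.99780169476602 yaw 100.08399205615521 offset plane [74.90710276 64.31557741  0.3452795 ]
```

View pics/g_scene.png

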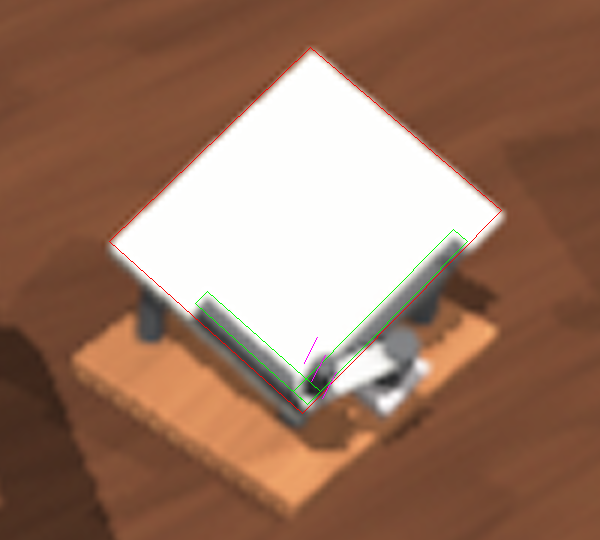

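View pics/g_side.png

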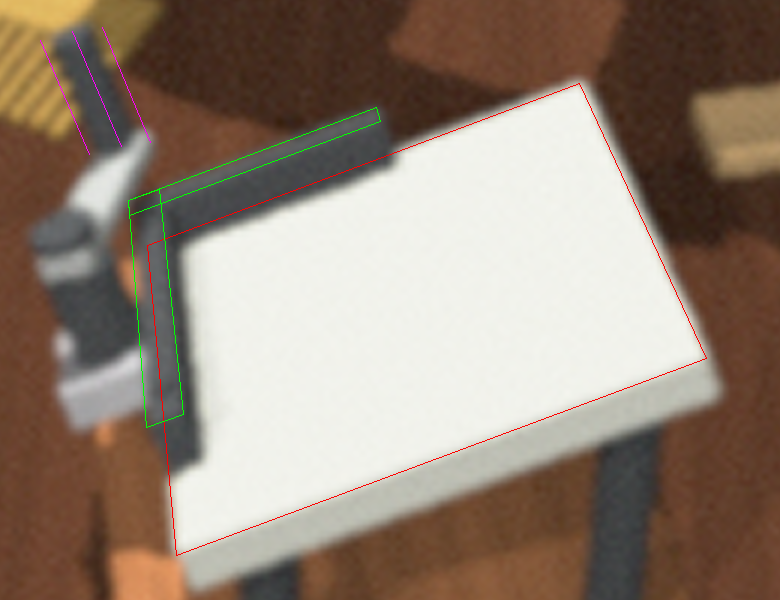

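```bash

python3 -m pendant '[0.002,-0.0155,0.02,0.002,0.0055,-0.0155, 0,0,0.04,0,0,0, 0,0,0.05,0,0,0, 0,0,0.04,0,0,0, 0,0,0.01,0,0,0,0,0,0,0,0,0]'
python3 - <<'E'
from cell import env
from g import *
delta(env,[628,-179.9,1],down(-36.8))
E
```

```text
t: 3.3
tcp_pos: [629.4, -179.0, 12.0]
ee_rot: [-2.987, 0.973, -0.003]
force: [0.7, 0.3, 0.6]
gripper_width: 68.5
t 3.3 tcp [ 629.4 -179.    12. ] q [-0.32  0.21  1.7   0.    1.23  1.88] F [0.7 0.3 0.6] w 68.5
shift mm [-0.6  1.6 11. ] norm [-0.0013  0.0032  0.0221] turn deg [-0.  -0.1  0.7] norm [-0.0005 -0.0012  0.0079]
```

```bash

python3 -m pendant '[-0.001,0.0025,0.012,0,0,0.006, 0,0,0.009,0,0,0, 0,0,0,0,0,0]'
python3 -m pendant '[0,0,0,0,0,0, 0,0,0,0,0,0, 0,0,0,0,0,0, 0,0,0,0,0,0, 0,0,0,0,0,0]' 0.3 60
python3 - <<'E'
from cell import env
from g import *
delta(env,[628,-179.9,1],down(-36.8))
c=env.capture("wrist");cv2.imwrite("pics/w2.png",c["color"])
E
```

```text
t: 3.68
tcp_pos: [629.0, -180.1, 2.4]
ee_rot: [-2.982, 0.988, -0.007]
force: [-0.7, 0.6, -0.5]
gripper_width: 68.5
t: 4.3
tcp_pos: [629.4, -180.2, 3.3]
ee_rot: [-2.982, 0.988, -0.009]
force: [0.4, -0.6, -1.3]
gripper_width: 42.3
t 4.3 tcp [ 629.4 -180.2    3.3] q [-0.32  0.22  1.71  0.    1.21  1.89] F [ 0.4 -0.6 -1.3] w 42.3
shift mm [-1.3  0.6  2.3] norm [-0.0026  0.0011  0.0046] turn deg [-0.1 -0.3  0.1] norm [-0.0012 -0.0033  0.0015]
```

View pics/w2.png

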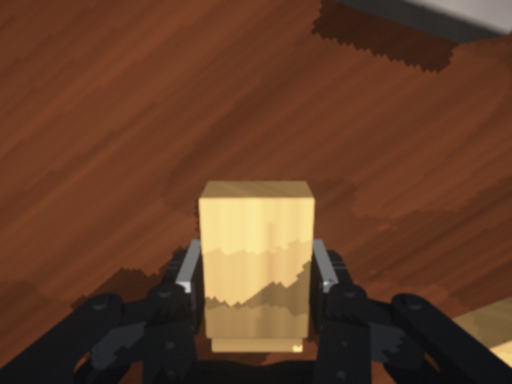

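```bash

python3 -m pendant '[0,0,-0.03,0,0,0, 0,0,-0.06,0,0,0, 0,0,-0.1,0,0,0, 0,0,-0.1,0,0,0, 0,0,-0.1,0,0,0, 0,0,0,0,0,-0.11, 0,0,0,0,0,-0.11, 0,0,0,0,0,-0.11, 0,0,0,0,0,-0.11, 0,0,0,0,0,-0.11, 0,0,0,0,0,-0.11, 0,0,0,0,0,-0.11]'
cat >> g.py <<'E'
NO=np.array([583.5,183.3,53.0]);NR=nestR(np.radians(100.1))
def nestpose(p,a=0.): # p nest coords of TCP; a: extra turn about nest z (deg); a=0: tool x=nest x
    a=np.radians(a);x=NR@[np.cos(a),np.sin(a),0];z=-NR[:,2];return NO+NR@np.array(p,float),np.stack([x,np.cross(z,x),z],1)
def innest(env):
    s=env.get_state();p=NR.T@(s["tcp_pos"]-NO);R=NR.T@Rn.from_rotvec(s["ee_rot"]).as_matrix()
    print("in nest: tcp",p.round(1),"tool x ang",np.degrees(np.arctan2(R[1,0],R[0,0])).round(1),"tilt err",np.degrees(np.arccos(-R[2,2])).round(1),"F nest",(NR.T@s["force"]).round(1))
E
python3 - <<'E'
from cell import env
from g import *
delta(env,*nestpose([57.3,54,70]));innest(env)
E
```

```text
t: 5.85
tcp_pos: [627.5, -179.6, 219.5]
ee_rot: [2.989, 0.937, 0.02]
force: [-0.3, -0.6, -0.6]
gripper_width: 42.9
t 5.85 tcp [ 627.5 -179.6  219.5] q [-0.32  0.06  1.52  0.    1.55  0.65] F [-0.3 -0.6 -0.6] w 42.9
shift mm [ 158.7 -362.4   66.2] norm [ 0.3173 -0.7248  0.1324] turn deg [ 27.6   5.8 -64. ] norm [ 0.3072  0.0642 -0.7109]
in nest: tcp [-296.2   89.1  256.3] tool x ang -63.2 tilt err 26.8 F nest [-0.7  0.2 -0.5]
```

```bash

python3 -m pendant '[0.038,-0.088,0,0,0,0, 0.038,-0.088,0,0,0,0, 0.038,-0.088,0,0,0,0, 0.038,-0.088,0,0,0,0, 0.038,-0.088,0,0,0,0, 0.038,-0.088,0,0,0,0, 0.038,-0.088,0,0,0,0, 0.038,-0.088,0,0,0,0, 0,0,0,0,0,-0.11, 0,0,0,0,0,-0.11, 0,0,0,0,0,-0.11, 0,0,0,0,0,-0.11]'
python3 - <<'E'
from cell import env
from g import *
delta(env,*nestpose([57.3,54,90]));innest(env)
E
```

```text
t: 7.35
tcp_pos: [545.4, 208.1, 231.1]
ee_rot: [2.465, 1.917, 0.031]
force: [-0.3, 0.4, 0.0]
gripper_width: 42.8
t 7.35 tcp [545.4 208.1 231.1] q [ 0.33 -0.1   1.66 -0.01  1.56  0.57] F [-0.3  0.4  0. ] w 42.8
shift mm [-1.6 12.7 63.1] norm [-0.0033  0.0255  0.1261] turn deg [ 23.5  14.2 -23.7] norm [ 0.261   0.1583 -0.2635]
in nest: tcp [ 82.9  85.  140.3] tool x ang -26.2 tilt err 27.3 F nest [ 0.4  0.2 -0.2]
```

```bash

python3 -m pendant '[0,0,0,0.066,0.04,-0.066, 0,0,0,0.066,0.04,-0.066, 0,0,0,0.066,0.04,-0.066, 0,0,0,0.066,0.04,-0.066, 0,0,0,0,0,0]'
python3 - <<'E'
from cell import env
from g import *
delta(env,*nestpose([57.3,54,50]));innest(env)
E
```

```text
t: 7.98
tcp_pos: [544.8, 208.3, 238.0]
ee_rot: [-1.696, -2.069, 0.049]
force: [0.8, 0.5, -0.7]
gripper_width: 42.8
t 7.97 tcp [544.8 208.3 238. ] q [0.16 0.1  1.5  0.34 1.87 0.01] F [ 0.8  0.5 -0.7] w 42.8
shift mm [-29.7  34.   95.6] norm [-0.0594  0.068   0.1912] turn deg [-0.6 -0.6  1.2] norm [-0.0064 -0.0066  0.0135]
in nest: tcp [ 85.3  87.6 146.2] tool x ang 1.2 tilt err 0.8 F nest [ 0.2 -1.1 -0.4]
```

```bash

python3 -m pendant '[-0.02,0.023,0.06,-0.006,-0.006,0.0135, -0.02,0.023,0.06,0,0,0, -0.02,0.023,0.06,0,0,0, 0,0,0,0,0,0]'
python3 - <<'E'
from cell import env
from g import *
delta(env,*nestpose([57.3,54,20]));innest(env)
d={n:env.capture(n) for n in ("scene","side")}
pickle.dump(d,open("cap2.pkl","wb"))
o=[cv2.resize(d["side"]["color"][170:350,180:350],None,fx=3,fy=3,interpolation=2)]
cv2.imwrite("pics/s3.png",o[0])
E
```

```text
t: 8.48
tcp_pos: [548.5, 210.9, 139.3]
ee_rot: [-1.745, -2.067, 0.048]
force: [-0.3, -0.2, -0.0]
gripper_width: 42.4
t 8.47 tcp [548.5 210.9 139.3] q [ 0.17  0.15  1.6   0.31  1.7  -0.  ] F [-0.3 -0.2 -0. ] w 42.4
shift mm [ 0.8 -1.4 38.2] norm [ 0.0015 -0.0029  0.0764] turn deg [ 0.8  0.4 -0.4] norm [ 0.0088  0.0044 -0.0043]
in nest: tcp [56.8 53.1 58.2] tool x ang -0.4 tilt err 0.9 F nest [-0.1  0.3 -0.1]
```

View pics/s3.png

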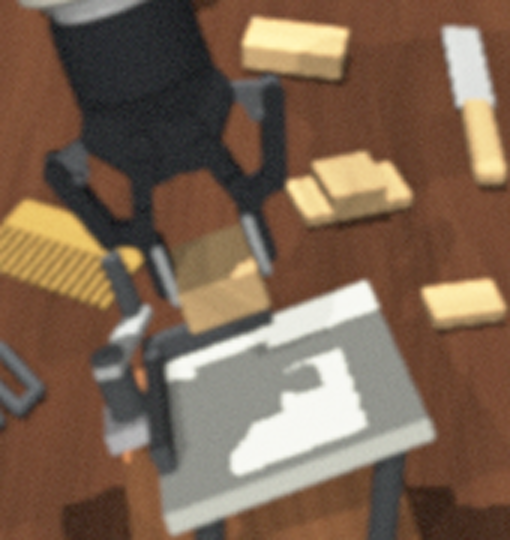

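```bash

python3 -m pendant '[0.0015,-0.003,0.04,0.008,0.004,-0.004, 0,0,0.035,0,0,0, 0,0,0.01,0,0,0, 0,0,0,0,0,0]'
python3 - <<'E'
from cell import env
from g import *
delta(env,*nestpose([57.3,54,4]));innest(env)
E
```

```text
t: 9.07
tcp_pos: [532.9, 223.3, 105.1]
ee_rot: [-1.73, -2.068, 0.046]
force: [-0.4, -1.0, -0.9]
gripper_width: 43.0
t 9.07 tcp [532.9 223.3 105.1] q [ 0.19  0.15  1.66  0.32  1.64 -0.01] F [-0.4 -1.  -0.9] w 43.0
shift mm [-2.5  0.2 14.7] norm [-0.005   0.0003  0.0294] turn deg [0.5 0.  0.2] norm [0.0052 0.0003 0.0017]
in nest: tcp [59.8 54.3 18.7] tool x ang 0.2 tilt err 0.5 F nest [-1.2  0.3 -0.7]
```

```bash

python3 -m pendant '[-0.004,0,0.016,0.004,0,0, 0,0,0.008,0,0,0, 0,0,0,0,0,0]'
python3 - <<'E'
from cell import env
from g import *
delta(env,*nestpose([57.3,54,3]));innest(env)
E
```

```text
t: 9.45
tcp_pos: [529.1, 224.4, 93.3]
ee_rot: [-1.726, -2.066, 0.052]
force: [-0.4, 0.1, -0.5]
gripper_width: 42.9
t 9.45 tcp [529.1 224.4  93.3] q [ 0.2   0.16  1.67  0.32  1.63 -0.01] F [-0.4  0.1 -0.5] w 42.9
shift mm [-0.4 -0.   3.4] norm [-0.0007 -0.      0.0069] turn deg [0.1 0.  0.1] norm [0.0013 0.0003 0.0016]
in nest: tcp [57.7 54.   6.4] tool x ang 0.1 tilt err 0.1 F nest [-0.   0.2 -0.6]
```

```bash

python3 -m pendant '[0,0,0.003,0,0,0, 0,0,0,0,0,0]'
python3 - <<'E'
from cell import env
from g import *
innest(env)
c=env.capture("side");cv2.imwrite("pics/s4.png",cv2.resize(c["color"][240:350,180:330],None,fx=5,fy=5,interpolation=2))
W=pts(c);pickle.dump(c,open("cap3.pkl","wb"))
E
```

```text
t: 9.7
tcp_pos: [528.7, 224.8, 92.1]
ee_rot: [-1.727, -2.066, 0.052]
force: [-0.7, -0.6, -1.5]
gripper_width: 43.1
in nest: tcp [57.7 53.9  5.1] tool x ang 0.1 tilt err 0.1 F nest [-1.   0.3 -1.4]
```

View pics/s4.png

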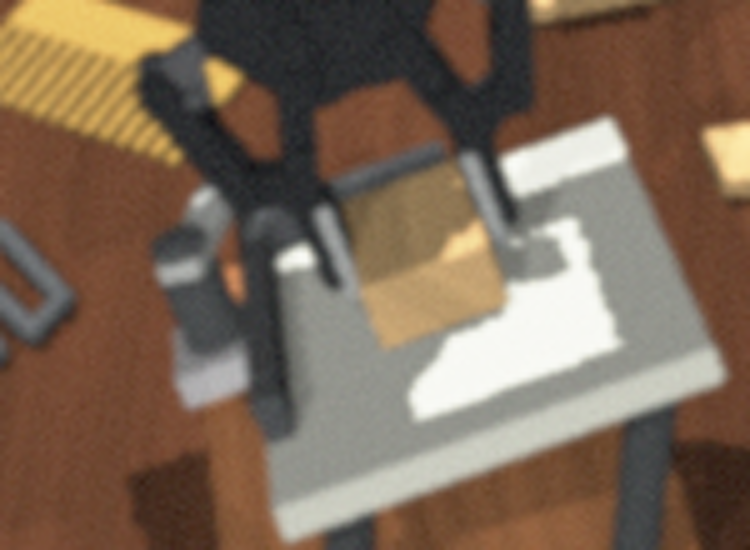

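```bash

for i in 1; do python3 -m pendant '[0,0,0.003,0,0,0, 0,0,0,0,0,0]'
python3 -c "
from cell import env
from g import *
innest(env)"; done
python3 -m pendant '[0,0,0.003,0,0,0, 0,0,0,0,0,0]'
python3 -c "
from cell import env
from g import *
innest(env)"
```

```text
t: 10.0
tcp_pos: [528.3, 225.2, 90.9]
ee_rot: [-1.727, -2.066, 0.051]
force: [0.5, 0.3, -1.6]
gripper_width: 42.2
in nest: tcp [57.7 53.8  3.8] tool x ang 0.2 tilt err 0.2 F nest [-0.2 -1.  -1.4]
t: 10.25
tcp_pos: [528.2, 225.5, 90.3]
ee_rot: [-1.727, -2.067, 0.05]
force: [0.0, -0.9, -0.2]
gripper_width: 42.5
in nest: tcp [57.9 53.6  3.2] tool x ang 0.2 tilt err 0.2 F nest [-0.9  0.1  0.1]
```

```bash

python3 -m pendant '[0,0,0.003,0,0,0, 0,0,0,0,0,0]'
python3 -c "
from cell import env
from g import *
innest(env)"
```

```text
t: 10.5
tcp_pos: [528.5, 225.8, 90.3]
ee_rot: [-1.728, -2.068, 0.047]
force: [0.3, -0.5, -0.6]
gripper_width: 42.6
in nest: tcp [58.1 53.3  3.3] tool x ang 0.2 tilt err 0.4 F nest [-0.7 -0.3 -0.3]
```

```bash

python3 -m pendant '[0,0,0.003,0,0,0, 0,0,0,0,0,0]'
python3 -c "
from cell import env
from g import *
innest(env)"
```

```text
t: 10.75
tcp_pos: [528.8, 226.1, 90.3]
ee_rot: [-1.729, -2.069, 0.045]
force: [0.5, -0.5, 0.1]
gripper_width: 42.8
in nest: tcp [58.3 53.   3.2] tool x ang 0.2 tilt err 0.5 F nest [-0.5 -0.3  0.3]
```

```bash

python3 -m pendant '[0,0,0,0,0,0, 0,0,0,0,0,0, 0,0,0,0,0,0]' 0.64
python3 - <<'E'
from cell import env
from g import *
innest(env)
c=env.capture("side");cv2.imwrite("pics/s5.png",cv2.resize(c["color"][240:350,180:330],None,fx=5,fy=5,interpolation=2))
E
```

```text
t: 11.12
tcp_pos: [528.4, 226.2, 89.6]
ee_rot: [-1.729, -2.069, 0.046]
force: [1.7, 0.8, 0.4]
gripper_width: 54.8
in nest: tcp [58.2 53.   2.4] tool x ang 0.2 tilt err 0.4 F nest [ 0.7 -1.6  0.8]
```

View pics/s5.png

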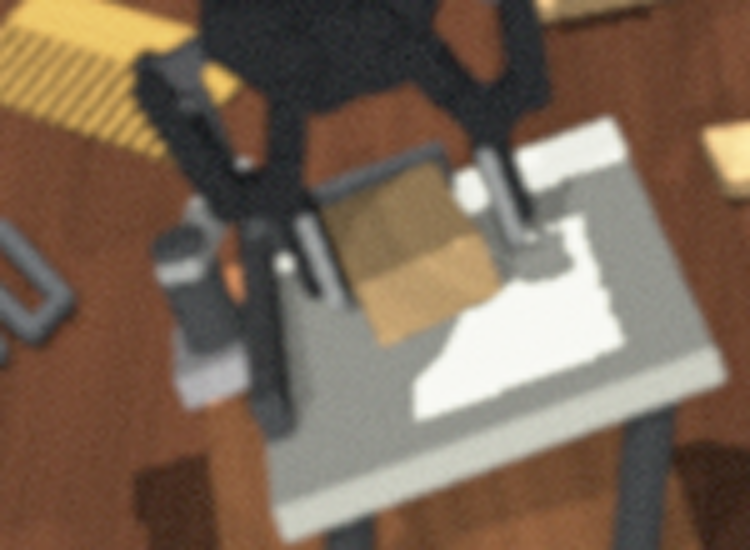

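```bash

python3 -m pendant '[0,0,-0.02,0,0,0, 0,0,-0.03,0,0,0, 0,0,-0.05,0,0,0, 0,0,-0.06,0,0,0, 0,0,-0.06,0,0,0, 0,0,0,0,0,0]'
python3 - <<'E'
from cell import env
from g import *
innest(env)
for n in ("side","scene"):
    c=env.capture(n);pickle.dump(c,open(f"cap4_{n}.pkl","wb"))
    cv2.imwrite(f"pics/6{n}.png",cv2.resize(c["color"][240:350,180:330] if n=="side" else c["color"][110:210,250:370],None,fx=5,fy=5,interpolation=2))
E
```

```text
t: 11.92
tcp_pos: [569.7, 196.5, 196.6]
ee_rot: [-1.73, -2.07, 0.044]
force: [-0.7, 0.4, 0.2]
gripper_width: 54.5
in nest: tcp [ 58.4  54.3 121. ] tool x ang 0.2 tilt err 0.6 F nest [ 0.5  0.6 -0.2]
```

View pics/6side.png

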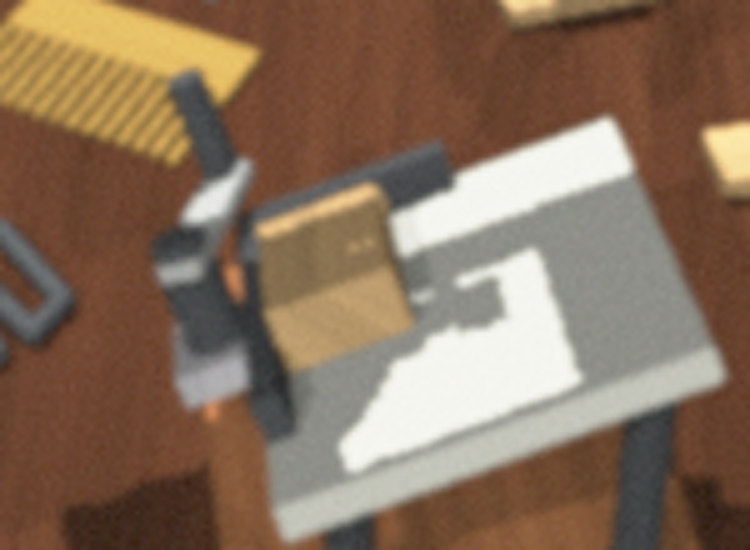

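View pics/6scene.png

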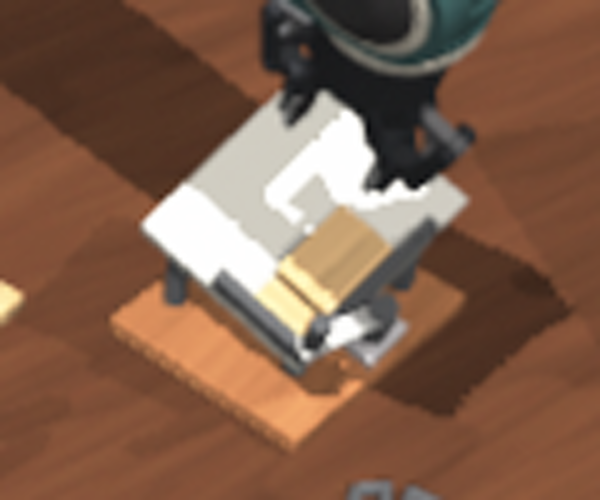

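```bash
python3 - <<'E'
from g import *
for n in ("side","scene"):
    c=pickle.load(open(f"cap4_{n}.pkl","rb"));N=(pts(c)-NO)@NR
    col=c["color"].astype(int);wood=(col[...,2]-col[...,0]>25)
    m=(N[...,2]>20)&(N[...,2]<28)&(N[...,0]>-15)&(N[...,0]<110)&(N[...,1]>-15)&(N[...,1]<80)&wood
    q=N[m];print(n,len(q),np.percentile(q,[1,50,99],axis=0).round(1).tolist(),cv2.minAreaRect(q[:,:2].astype(np.float32)))
    m=(N[...,2]>42)&(N[...,2]<80)&(N[...,0]>-40)&(N[...,0]<20)&(N[...,1]>-40)&(N[...,1]<15)
    q=N[m];print("peg",len(q),np.median(q,axis=0).round(1), "low",np.percentile(q,[5,95],axis=0).round(1).tolist())
E
```

```text
side 520 [[21.0, 0.5, 20.7], [57.5, 22.3, 24.7], [84.7, 43.7, 26.2]] ((52.4445915222168, 15.03193187713623), (65.50267791748047, 57.92086410522461), 0.09560850262641907)
peg 154 [-3.  -6.3 60.5] low [[-8.5, -13.0, 43.4], [-0.4, -0.6, 75.5]]
scene 234 [[18.0, -0.3, 20.1], [48.2, 21.4, 24.7], [80.8, 42.1, 27.9]] ((50.425636291503906, 19.375011444091797), (65.42881774902344, 45.53352737426758), 1.0885692834854126)
peg 32 [-12.7  -8.3  69.5] low [[-15.3, -14.0, 47.1], [-4.0, -1.9, 78.1]]
```

```bash
python3 - <<'E'
from cell import env
from g import *
delta(env,*nestpose([-7,-6.7,100],-19.5))
E
```

```text
t 12.03 tcp [568.4 196.8 194. ] q [ 0.15  0.15  1.51  0.31  1.8  -0.01] F [-0.5  0.3 -0.1] w 54.6
shift mm [-65.3  61.   18.5] norm [-0.1307  0.1219  0.037 ] turn deg [ 0.4 -0.  19.7] norm [ 4.200e-03 -1.000e-04  2.189e-01]
```

```bash

python3 -m pendant '[-0.065,0.061,0.01,0.004,0,0, -0.065,0.061,0.01,0,0,0, 0,0,0,0,0,0.11, 0,0,0,0,0,0.11, 0,0,0,0,0,0]' 0.43
python3 - <<'E'
from cell import env
from g import *
innest(env)
delta(env,*nestpose([-7,-6.7,75],-19.5))
c=env.capture("side");cv2.imwrite("pics/7.png",cv2.resize(c["color"][200:350,180:330],None,fx=4,fy=4,interpolation=2))
E
```

```text
t: 12.65
tcp_pos: [628.5, 150.6, 140.5]
ee_rot: [-2.064, -1.735, 0.17]
force: [-0.2, 0.4, -0.3]
gripper_width: 36.6
in nest: tcp [ -9.1  -7.6 103. ] tool x ang -20.1 tilt err 0.4 F nest [ 0.3 -0.  -0.4]
t 12.65 tcp [628.5 150.6 140.5] q [0.07 0.3  1.42 0.28 1.78 0.25] F [-0.2  0.4 -0.3] w 36.6
shift mm [ 1.8 -1.4 28. ] norm [ 0.0035 -0.0028  0.0561] turn deg [-0.4  0.1 -0.6] norm [-0.004   0.0016 -0.0062]
```

View pics/7.png

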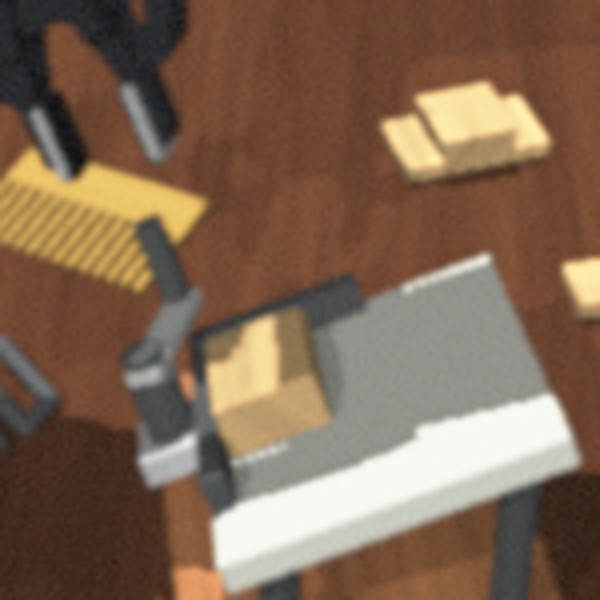

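```bash

python3 -m pendant '[0.0035,-0.003,0.03,-0.004,0,-0.006, 0,0,0.02,0,0,0, 0,0,0,0,0,0]'
python3 - <<'E'
from cell import env
from g import *
innest(env)
delta(env,*nestpose([-7,-6.7,42],-19.5))
c=env.capture("side");cv2.imwrite("pics/8.png",cv2.resize(c["color"][200:350,180:330],None,fx=4,fy=4,interpolation=2))
c=env.capture("scene");cv2.imwrite("pics/8b.png",cv2.resize(c["color"][110:210,250:370],None,fx=5,fy=5,interpolation=2))
E
```

```text
t: 13.08
tcp_pos: [616.9, 159.7, 116.9]
ee_rot: [-2.05, -1.758, 0.159]
force: [-0.8, -0.2, -0.2]
gripper_width: 36.7
in nest: tcp [-6.4 -6.1 75.3] tool x ang -18.9 tilt err 0.2 F nest [-0.2  0.7 -0.5]
t 13.07 tcp [616.9 159.7 116.9] q [0.09 0.29 1.47 0.28 1.73 0.23] F [-0.8 -0.2 -0.2] w 36.7
shift mm [-0.3  0.8 33.3] norm [-0.0006  0.0016  0.0667] turn deg [-0.   0.2  0.6] norm [-0.0003  0.0019  0.0065]
```

View pics/8.png

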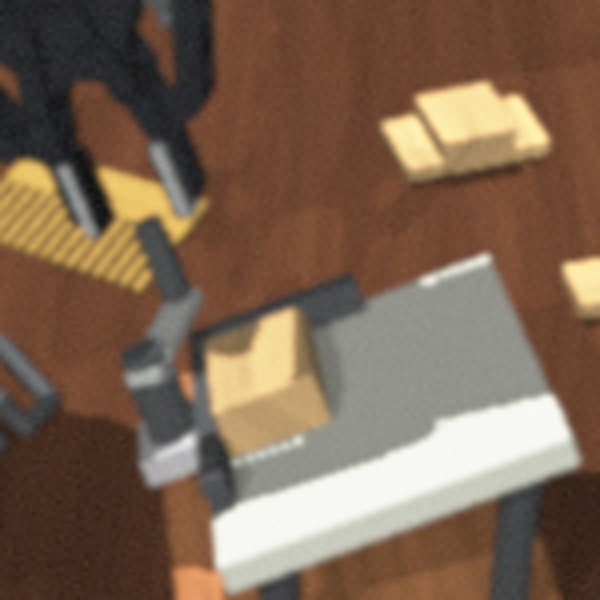

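View pics/8b.png

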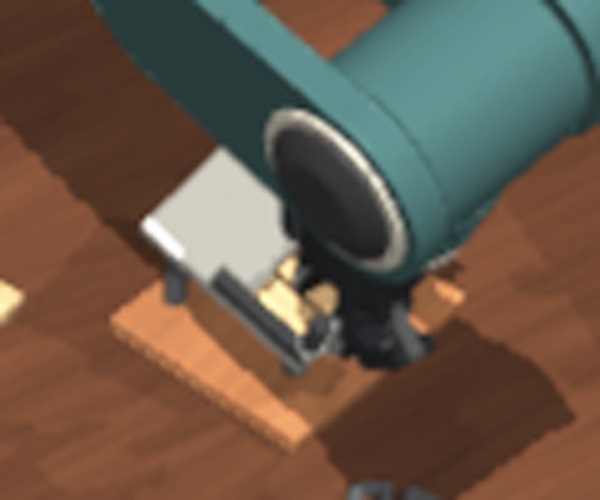

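```bash

python3 -m pendant '[0,0.001,0.02,0,0,0.006, 0,0,0.02,0,0,0, 0,0,0.02,0,0,0, 0,0,0,0,0,0]'
python3 - <<'E'
from cell import env
from g import *
innest(env)
delta(env,*nestpose([-7,-6.7,42],-19.5))
c=env.capture("side");cv2.imwrite("pics/9.png",cv2.resize(c["color"][200:350,180:330],None,fx=4,fy=4,interpolation=2))
E
```

```text
t: 13.68
tcp_pos: [606.6, 167.3, 88.7]
ee_rot: [-2.06, -1.748, 0.161]
force: [0.1, -0.1, 0.1]
gripper_width: 36.7
in nest: tcp [-6.7 -6.9 44.4] tool x ang -19.5 tilt err 0.2 F nest [-0.  -0.   0.1]
t 13.68 tcp [606.6 167.3  88.7] q [0.1  0.3  1.52 0.29 1.68 0.24] F [ 0.1 -0.1  0.1] w 36.7
shift mm [-0.3 -0.1  2.4] norm [-0.0006 -0.0002  0.0047] turn deg [ 0.   0.1 -0. ] norm [ 0.0005  0.0016 -0.    ]
```

View pics/9.png

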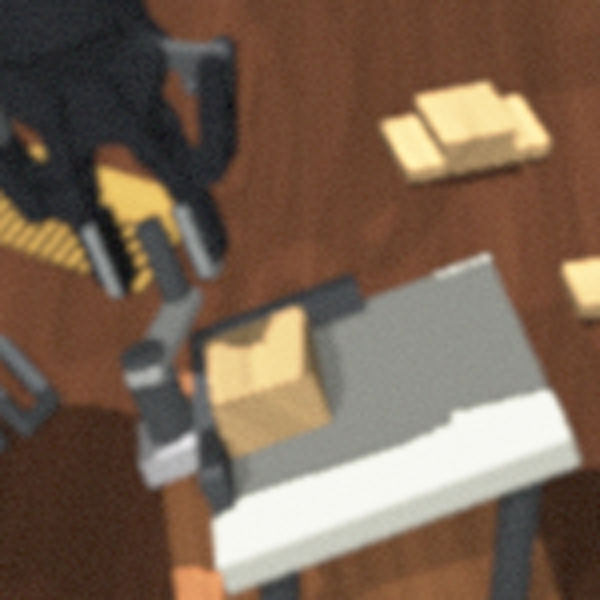

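```bash

python3 -m pendant '[0,0,0,0,0,0, 0,0,0,0,0,0, 0.001,-0.0145,0,0,0,0.089, 0.001,-0.0145,0,0,0,0.089, 0.001,-0.0145,0,0,0,0.089, 0,0,0,0,0,0]' 0.27
cat >> g.py <<'E'
def keep(env,q,z=44):
    qr=np.radians(q);delta(env,*nestpose([42-52*np.sin(qr),-24+52*np.cos(qr),z],q-90.))
E
python3 - <<'E'
from cell import env
from g import *
innest(env)
keep(env,46)
c=env.capture("side");cv2.imwrite("pics/10.png",cv2.resize(c["color"][200:350,180:330],None,fx=4,fy=4,interpolation=2))
E
```

```text
t: 14.48
tcp_pos: [589.3, 173.8, 99.7]
ee_rot: [-2.41, -1.28, 0.283]
force: [-0.6, -0.4, 0.0]
gripper_width: 23.0
in nest: tcp [ 4.8 11.1 46.4] tool x ang -44.2 tilt err 0.3 F nest [-0.3  0.6 -0.1]
t 14.47 tcp [589.3 173.8  99.7] q [0.11 0.25 1.55 0.29 1.68 0.69] F [-0.6 -0.4  0. ] w 23.0
shift mm [-0.9 -0.6  2.4] norm [-0.0017 -0.0012  0.0048] turn deg [ 0.3 -0.  -0.2] norm [ 0.003  -0.0002 -0.0018]
```

View pics/10.png

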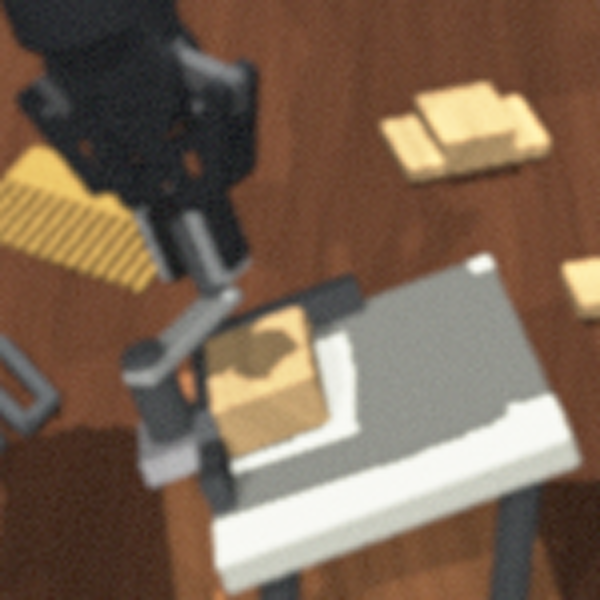

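```bash

python3 -m pendant '[0,-0.015,0.003,0,0,0.089, 0.001,-0.0145,0.001,0,0,0.089, 0.001,-0.0145,0.001,0,0,0.089, 0.001,-0.0145,0,0,0,0.089, 0,0,0,0,0,0]'
python3 - <<'E'
from cell import env
from g import *
innest(env)
keep(env,6)
c=env.capture("side");cv2.imwrite("pics/11.png",cv2.resize(c["color"][200:350,180:330],None,fx=4,fy=4,interpolation=2))
E
```

```text
t: 15.15
tcp_pos: [573.3, 193.5, 109.5]
ee_rot: [-2.723, -0.579, 0.43]
force: [-0.5, 0.3, 0.4]
gripper_width: 23.2
in nest: tcp [28.3 24.7 44.6] tool x ang -76.1 tilt err 0.4 F nest [0.5 0.5 0.1]
t 15.15 tcp [573.3 193.5 109.5] q [0.14 0.22 1.58 0.3  1.68 1.28] F [-0.5  0.3  0.4] w 23.2
shift mm [-0.9 -8.8  0.5] norm [-0.0018 -0.0175  0.001 ] turn deg [ 0.3 -0.3  7.9] norm [ 0.0031 -0.003   0.0882]
```

View pics/11.png

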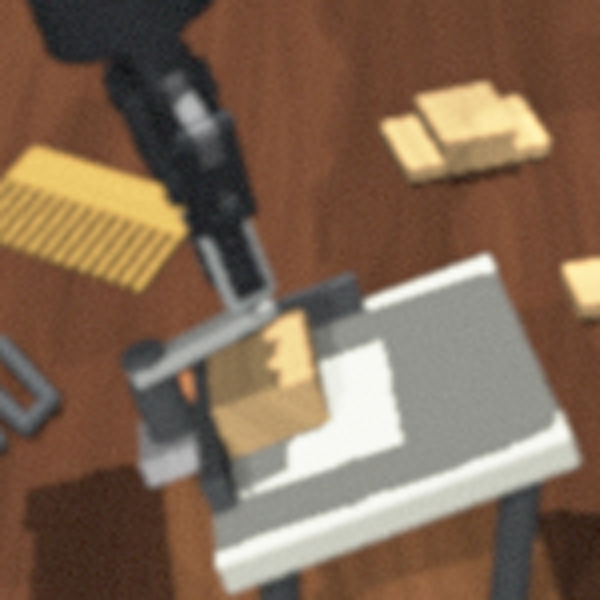

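```bash

python3 -m pendant '[0,-0.015,0,0,0,0.085, 0,-0.0145,0,0,0,0.08, 0,0,0,0,0,0]'
python3 -c "
from cell import env
from g import *
innest(env);keep(env,-4)"
python3 -m pendant '[0,-0.004,0,0,0,0, 0,0,0,0,0,0]'
python3 -c "
from cell import env
from g import *
innest(env);keep(env,-4)"
```

```text
t: 15.58
tcp_pos: [569.8, 205.6, 113.9]
ee_rot: [-2.805, -0.238, 0.489]
force: [0.4, -0.5, -0.5]
gripper_width: 23.3
in nest: tcp [41.4 26.7 44.3] tool x ang -90.4 tilt err 0.4 F nest [-0.6 -0.4 -0.2]
t 15.57 tcp [569.8 205.6 113.9] q [0.16 0.21 1.58 0.31 1.68 1.54] F [ 0.4 -0.5 -0.5] w 23.3
shift mm [-1.2 -4.2  0.3] norm [-0.0025 -0.0084  0.0005] turn deg [ 0.2 -0.3  3.6] norm [ 0.0026 -0.0036  0.0399]
t: 15.82
tcp_pos: [569.7, 206.9, 114.2]
ee_rot: [-2.803, -0.248, 0.488]
force: [0.6, 0.3, -0.0]
gripper_width: 23.2
in nest: tcp [42.8 26.5 44.2] tool x ang -90.0 tilt err 0.4 F nest [ 0.2 -0.7  0.1]
t 15.82 tcp [569.7 206.9 114.2] q [0.16 0.21 1.57 0.31 1.68 1.54] F [ 0.6  0.3 -0. ] w 23.2
shift mm [-1.3 -2.8  0.1] norm [-0.0027 -0.0056  0.0003] turn deg [ 0.2 -0.3  4. ] norm [ 0.0026 -0.0033  0.0447]
```

```bash

for i in 1; do
python3 -m pendant '[0,-0.004,0,0,0,0, 0,0,0,0,0,0]'
python3 -c "
from cell import env
from g import *
innest(env)"
python3 -m pendant '[0,-0.004,0,0,0,0, 0,0,0,0,0,0]'
python3 -c "
from cell import env
from g import *
innest(env)"
done
```

```text
t: 16.08
tcp_pos: [569.5, 208.4, 114.6]
ee_rot: [-2.803, -0.251, 0.489]
force: [-1.0, -1.2, 0.1]
gripper_width: 23.1
in nest: tcp [44.4 26.6 44.1] tool x ang -89.9 tilt err 0.4 F nest [-1.   1.2 -0. ]
t: 16.32
tcp_pos: [569.5, 208.4, 114.6]
ee_rot: [-2.807, -0.25, 0.489]
force: [-0.1, -2.0, -0.6]
gripper_width: 23.2
in nest: tcp [44.4 26.6 44.1] tool x ang -89.9 tilt err 0.5 F nest [-2.1  0.3 -0.1]
```

```bash

python3 -m pendant '[0,-0.01,0,0,0,0, 0,-0.01,0,0,0,0]'
python3 - <<'E'
from cell import env
from g import *
innest(env)
c=env.capture("side");cv2.imwrite("pics/12.png",cv2.resize(c["color"][240:340,190:290],None,fx=6,fy=6,interpolation=2))
E
```

```text
t: 16.58
tcp_pos: [569.3, 209.7, 114.7]
ee_rot: [-2.823, -0.244, 0.493]
force: [8.1, -50.4, -7.9]
gripper_width: 23.6
in nest: tcp [45.6 26.6 43.8] tool x ang -90.4 tilt err 1.3 F nest [-51.    0.9   8.5]
```

View pics/12.png

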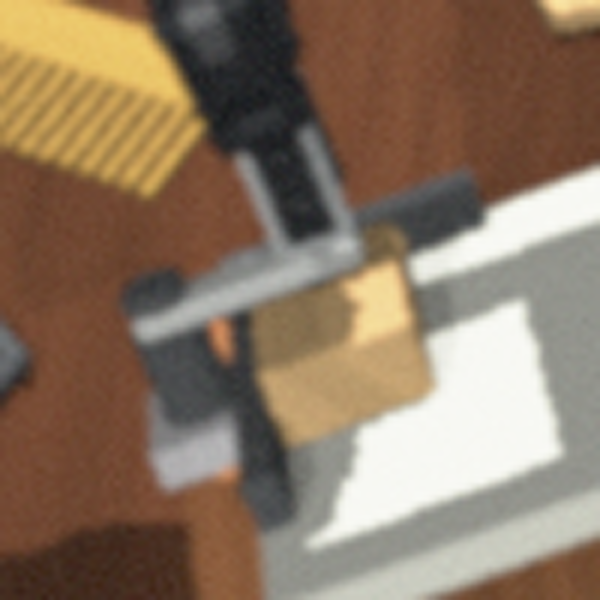

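```bash

python3 -m pendant '[0,0.007,0,0,0,0, 0,0,0,0,0,0]'
python3 -c "
from cell import env
from g import *
innest(env)"
python3 -m pendant '[0,0,0,0,0,0, 0,0,0,0,0,0]' 0.4
python3 -m pendant '[0,0,-0.03,0,0,0, 0,0,-0.05,0,0,0, 0,0,-0.07,0,0,0, 0,0,-0.1,0,0,0, 0,0,-0.1,0,0,0, 0,0,-0.1,0,0,0, 0,0,-0.1,0,0,0,0,0,0,0,0,0]'
python3 - <<'E'
from cell import env
from g import *
innest(env)
for n in ("side","scene"):
    c=env.capture(n);N=(pts(c)-NO)@NR
    cv2.imwrite(f"pics/13{n}.png",cv2.resize(c["color"][240:340,190:320] if n=="side" else c["color"][110:210,250:370],None,fx=6,fy=6,interpolation=2))
    col=c["color"].astype(int);wood=(col[...,2]-col[...,0]>25)
    b=(N[...,0]>-15)&(N[...,0]<110)&(N[...,1]>-15)&(N[...,1]<80)
    q=N[(N[...,2]>20)&(N[...,2]<28)&b&wood];print(n,"blank",np.percentile(q,[1,50,99],axis=0).round(1).tolist())
    q=N[(N[...,2]>31)&(N[...,2]<39)&(N[...,0]>-20)&(N[...,0]<80)&(N[...,1]>-10)&(N[...,1]<20)]; print("arm",len(q),np.percentile(q[:,0],[2,50,98]).round(1),np.polyfit(q[:,1],q[:,0],1))
    q=N[(N[...,2]>42)&(N[...,2]<78)&(N[...,0]>-20)&(N[...,0]<80)&(N[...,1]>-10)&(N[...,1]<50)]; print("peg",len(q),np.median(q,axis=0) if len(q) else 0)
E
```

```text
t: 16.88
tcp_pos: [569.9, 205.1, 113.3]
ee_rot: [-2.824, -0.243, 0.493]
force: [-0.4, 0.6, -0.2]
gripper_width: 23.2
in nest: tcp [40.8 26.5 43.9] tool x ang -90.5 tilt err 1.4 F nest [ 0.6  0.2 -0.4]
t: 17.12
tcp_pos: [569.9, 206.0, 113.7]
ee_rot: [-2.823, -0.244, 0.492]
force: [-0.4, -0.8, 0.8]
gripper_width: 34.4
t: 18.12
tcp_pos: [669.6, 140.9, 379.3]
ee_rot: [-2.824, -0.249, 0.485]
force: [0.8, -0.4, 0.7]
gripper_width: 34.1
in nest: tcp [ 50.8  30.2 335. ] tool x ang -90.2 tilt err 1.5 F nest [-0.3 -0.4  1. ]
side blank [[22.9, 0.2, 20.3], [66.1, 24.7, 24.7], [84.7, 43.8, 26.2]]
arm 110 [35.  46.3 50.4] [2.32906446e-02 4.44095735e+01]
peg 168 [46.34491386 28.47911734 61.48218384]
scene blank [[17.4, -3.1, 20.5], [54.9, 19.3, 24.7], [81.5, 42.1, 27.7]]
arm 47 [31.8 39.  48.7] [-4.12290942e-03  3.92779384e+01]
peg 33 [36.53181668 27.36056857 66.94790789]
```

View pics/13side.png

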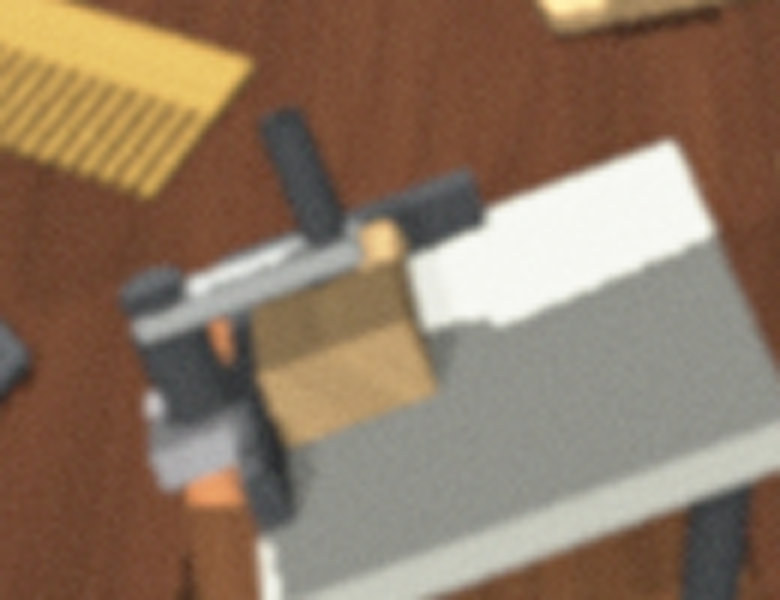

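View pics/13scene.png

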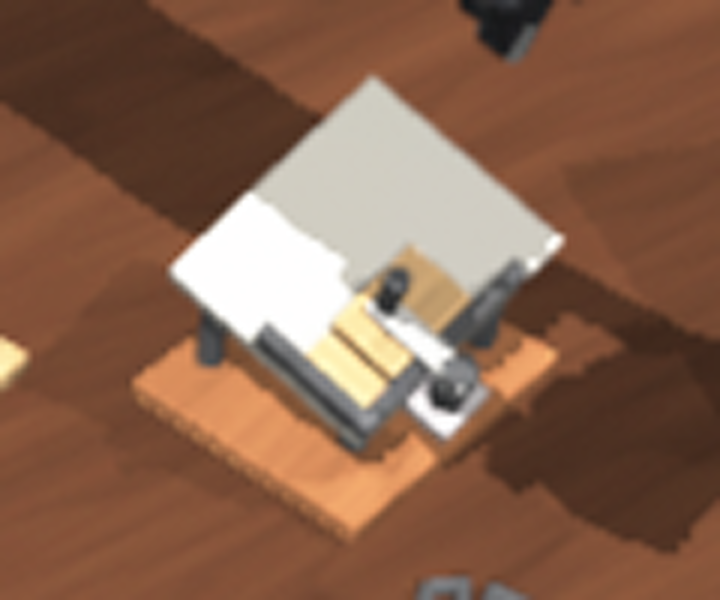

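```bash
python3 -c "
from cell import env
s=env.get_state();print(s['t'],s['joint_vel'].round(3),s['force'].round(1))
print(env.finish_job())"
```

```text
18.225 [ 0.006  0.001  0.047 -0.001 -0.01   0.001] [ 0.2  0.5 -0.7]
the job is handed in; nothing more can be done
None
```

The blank stepped at one end is in the nest, step up and stepped end to the short fence. The keeper is swung over it to its stop. I handed the job in at 18.2 s with the gripper clear of everything; it gave no verdict.

- **Blank:** I set it down on the plate about 30 mm up from home, opened the jaws and lifted away, and it slid home. After the keeper was closed, the side camera put the blank at about x 84.7 and y 0 to 44 in the nest frame, against 84 and 0 to 44 when home. The scene camera reads about 3 mm lower in x and 2 mm lower in y, which is roughly the calibration error. Both pictures show it against both fences; I did not measure the gap to them directly.
- **Set-down:** the wrist force gave no clear sign of touching the plate. I judged contact from the arm no longer moving down.
- **Keeper:** I pushed the peg around with loosely closed fingers until it met the stop, where the force at the wrist briefly reached 51 N (finger contact; the wrist limit is 120 N). The arm's direction then measured within about 1.3° of closed in the side view and 0.2° in the scene view.
- **Other objects:** I worked clear of the other blanks and tools and saw no change in those in view, but did not measure them again at the end.

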